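Tighten the union nut of the vacuum manifold with its adjustable wrench

TASK

The adjustable wrench hanging on the vacuum manifold is set too wide for the brass union nut: roll its knurled worm clockwise (seen from above) until both jaws just fit the nut, then push the wrench's handle down so that the nut turns about 30 degrees, from three o'clock to four o'clock. Let go when done. Do not turn the similar knurled bleed screw on top of the manifold block, and leave the bottle and the label roll where they stand.

Things in the scene. Friction and masses are not known exactly. Their poses are not given: they have to be found in the camera images.
- worm_grip (a point): Where to pinch the worm: centre of an upright knurled steel roller, 26 mm in diameter, 42 mm tall (top 20 mm above this point), on the wrench head above the jaws. It rolls about its vertical axis and stays as left (0.1 N m friction). Jaws and head lie 28 mm or more below this point. Axes, wrench level: z up, -y along the handle, x into the manifold block (front 16 mm in +x, top 38 mm below).
- worm (a joint): Turn of the worm in rad: 0 = jaws widest (43 mm apart); grows as the worm is rolled clockwise seen from above. Each rad brings the jaws 10 mm closer (both move, 5 mm each). They touch both flats of the nut (32 mm) at 1.1; below about 0.6 they slip round its corners. Starts between 0 and 0.3.
- handle_push (a point): Where to push: middle of the upper edge of the wrench handle (steel bar 16 mm thick, 18 mm high), 185 mm out from the nut's axis, 52 mm from the handle's end; 199 mm above the desk at the start, level. Same axes as worm_grip. The worm leans towards the handle's end as the handle goes down, so push here, not nearer the head. Pushing takes 2 to 5 N; the handle stays as left, stops 49 degrees down.
- nut_center (a point): Centre of the brass hexagonal union nut, 32 mm across flats, 18 mm thick, on the robot's side of the manifold block, 190 mm above the desk. Its horizontal axis is this point's x (pointing into the block); the wrench swings about the same axis. A hose stub stands out 42 mm in front of it.
- nut (a joint): Turn of the union nut in rad, 0 at the start, grows as it is tightened (handle going down; clockwise as seen from the robot). Fitting jaws carry the nut with the handle, with at most a few degrees of play; loose jaws slip.
- bleed_screw (a joint): Turn in rad of the bleed screw, a shorter knurled screw (24 mm in diameter, 20 mm tall) on top of the manifold block, about 130 mm from the worm on the side away from the handle. Not to be turned. 0 at the start.
- amber_bottle: Bystander: amber glass bottle, 52 mm in diameter, 110 mm tall, standing near the front left; origin at the centre of its underside.
- label_roll: Bystander: roll of white labels lying flat, 68 mm in diameter, 30 mm high; origin at the centre of its underside.

How it is judged (in metres and radians):
On the way, in this order (a step that is already met when the one before it is completed fails the run):
1. the worm is rolled until the jaws fit the nut (within 2 mm in all), before the nut has been turned (value of joint worm above 0.9 rad and value of joint nut below 0.2 rad), for 0.2 s.
2. the nut is turned by at least 20 degrees (value of joint nut above 0.35 rad and value of joint worm above 0.9 rad), for 0.2 s.
At the end, for the whole second after the job is handed in: The jaws still fit the nut (at most 2 mm wider than its flats: worm beyond 0.9 rad) and the nut stands, at rest, 20 to 43 degrees tighter than at the start (all of step 2 and value of joint nut below 0.75 rad and velocity of joint nut below 0.05 rad/s); the robot touches nothing.
It fails at once if the bleed screw is turned by more than 12 degrees (value of joint bleed_screw above 0.2 rad or value of joint bleed_screw below -0.2 rad).
It fails at once if the nut is overtightened (more than 46 degrees) (value of joint nut above 0.8 rad).
It fails at once if the bottle is pushed more than 30 mm or tipped (distance of amber_bottle from where it was at the start of the episode above 0.03 m or angle between amber_bottle's own z axis and vertical above 0.5 rad).
It fails at once if the label roll is pushed more than 30 mm (distance of label_roll from where it was at the start of the episode above 0.03 m).
It also fails if it takes over 38 s, if anything falls off the work surface, if the arm or the gripper's body presses on something with over 40 N, if the wrist force passes 120 N, or if a joint passes its speed limit or range.

ROBOT

A 7-joint arm with a two-finger parallel gripper is mounted at the origin on the work surface; the furniture and walls round the work are solid. World frame = base frame: x ahead of the robot, y to its left, z up, the work surface at z = 0. Lengths are in mm, angles in rad, forces in N, time in s.
With the tool pointing down it reaches from about 400 to 875 mm from the base axis. Payload 4.4 kg.
Tool frame: the origin (TCP) lies on the centre line of the jaws, within the pads' length; the fingertips stand 25 mm ahead of it and the grasp point (between the pads) lies 6 mm ahead of it; x points along the fingers, y is the direction in which the jaws open and shut, and the axes are right-handed (so a half turn about x gives the same grasp; the last joint's range is limited). The gripper opens to 85 mm and grips with 20 to 120 N. Pads are 22 mm wide; open, the fingers measure 114 mm over their backs; the gripper's body (76 mm by 85 mm) begins 54 mm behind the grasp point. The pads swing forward as they close: fully open they stand 13 mm farther back than shut.
Start: joints at [1.207, 0.628, 0.038, 1.517, -0.027, 0.996, -0.02], TCP at [190.748, -621.396, 256.313] pointing down, gripper open.
Joint ranges: [-3.06, 3.06], [-0.37, 2.12], [-1.25, 1.32], [0.18, 2.47], [-1.1, 4.24], [0.23, 1.98], [-2.94, 2.94]. Speed limits (rad/s): [2.57, 2.57, 3.14, 3.14, 3.14, 3.14, 3.14].

INTERFACE

Orientations are given as [roll, pitch, yaw] about the fixed x, y, z axes, in that order (R = Rz(yaw) Ry(pitch) Rx(roll)).
In Python, from cell import * gives the robot as it stands. The module is installed in compiled form; this text tells all that it offers.
- The arm moves only by the tool jog_arm, never from a script. Its argument "series" is a list of rows, each a list of 3 entries, a list of its own where there are three numbers: the turn, a rotation vector about the tool's x, y, z in degrees, then the shift along the tool's x, y, z in mm, then the gripper's target within -1 to 1 (shut at 1, half-way at 0, fully open at -1). In form: [[[rx, ry, rz], [dx, dy, dz], hand], ...]. A call has 1 to 8 rows; each row shifts and turns the commanded pose from where the row before left it, along the tool's axes as they then stand; what a row does not reach is not made up. A row lasts 1/8 s, in which the tool goes at most 62.5 mm and 10.7 degrees, less where a joint would pass 70% of its speed; a pose out of reach is approached as far as the arm can. A call is refused whole if a number of a shift passes 62.5 or a number of a turn 10.7, either way. A call with a gripper value outside its range is refused whole. The fingers move at their own pace and stop on an object; the grip force is fixed at half the most. Time passes only in rows, so rows that do not move let the fingers close. It gives the time, the measured TCP pose, the force and the opening at its end, in the units of the state.
- read_state(): the state, without advancing time (a new reading comes with each control period).
- get_image(name): name is "side" or "top" or "wrist"; returns a dict with "img" (384x512x3 uint8, red, green, blue), "range_z" (384x512 float32, mm along the optical axis (not along the pixel's ray), 0 where there is no reading), "fovy" (degrees; the focal length in pixels is half the picture's height over the tangent of half this angle, whatever the lens; pixels are square), "cx", "cy" (the principal point, pixels), "cam_to_world" (4x4, takes a point from camera to world coordinates). Camera axes: x right, y up, looking along -z (the intrinsics and any distortion apply to the point x, -y, -z); pixel columns grow to the right and rows downward; lengths in mm; the calibration is good to about 2 mm. A picture is of the moment at which its call begins.
- finish_job(): hands the job in, once; it reports no verdict.
The state is a dict: "clock": time; "qpos": joint angles; "qd": joint speeds; "tau": joint torques, N m; "eef_pos": TCP position; "tool_rot": TCP orientation; "force": force on the tool from outside, world axes, zero at the start; "torque": the same for the moment, N m; "width": finger opening in mm.
Only numpy, scipy, OpenCV 4.12 (cv2) and the standard library are available. Lean on these libraries where they do the work, as an engineer would, in place of code of your own. Each camera call takes 0.05 s, during which the arm holds its last target. There are 200 camera calls.

## Working session

There is one attempt and no reset: what is moved stays moved. The work goes in short steps, Python scripts to look and compute and a tool call to move; the robot and the scene stay as the last step left them, time stands still between calls to the robot, and variables do not carry over. Pictures are saved under pics/ and viewed, about 8 in all and at most 12, crops included, and the job is handed in when it is done.

Besides the shell and the picture viewer there is one more tool, called after "Emit:" as name([rows], argument=value, ...), one row to a line, values as JSON. jog_arm: Moves the arm, as the interface text tells. Its arguments: {"type":"object","properties":{"series":{"type":"array"}},"required":["series"]}

```bash
mkdir -p pics
cat > h.py <<'E'
from cell import *
import numpy as np, cv2
def grab(n,save=None):
    d=get_image(n)
    if save: cv2.imwrite('pics/'+save,cv2.cvtColor(d['img'],cv2.COLOR_RGB2BGR))
    np.savez('last_'+n+'.npz',**d); return d
def p3(d,u,v,z=None):
    f=192/np.tan(np.radians(float(d['fovy']))/2)
    if z is None: z=float(d['range_z'][int(v),int(u)])
    c=np.array([(u-d['cx'])/f*z,-(v-d['cy'])/f*z,-z,1])
    return (d['cam_to_world']@c)[:3]
def cloud(d):
    f=192/np.tan(np.radians(float(d['fovy']))/2)
    v,u=np.mgrid[0:384,0:512]; z=d['range_z']
    c=np.stack([(u-d['cx'])/f*z,-(v-d['cy'])/f*z,-z,np.ones_like(z)],-1)
    return (c@d['cam_to_world'].T)[...,:3]
E
python3 - <<'E'
from h import *
s=read_state(); print(s)
for n in('side','top','wrist'):
    d=grab(n,n+'0.png'); print(n,d['fovy'],d['cx'],d['cy'],d['cam_to_world'].round(3).tolist(),d.keys())
E
cd pics; python3 -c "
import cv2,numpy as np
a=[cv2.imread(n+'0.png') for n in('side','top','wrist')]
"
```

```text
{'clock': 0.0, 'qpos': array([ 1.20718497,  0.62936621,  0.03846714,  1.51835495, -0.02698032,
        0.99629443, -0.01998916]), 'qd': array([ 4.79543175e-05, -8.00721915e-04,  1.58390597e-03,  3.20299169e-05,
       -3.49969685e-04,  1.66893321e-03,  9.38981173e-04]), 'tau': array([-1.18608645e-03, -5.63425505e+01,  1.22598354e+00, -1.93452179e+01,
        1.11054140e-02,  1.03315906e-02,  6.67051523e-06]), 'eef_pos': array([ 190.57068981, -620.8390146 ,  255.3806677 ]), 'tool_rot': array([-1.54074769,  1.56889204,  1.89865778]), 'force': array([ 0.88025534, -0.22086527,  0.44686711]), 'torque': array([-0.03112787,  0.01526702,  0.03831986]), 'width': 85.17485681974087}
side 57.02067533828039 254.25644762597352 190.53971725006488 [[0.995, 0.065, -0.074, 398.468], [-0.095, 0.428, -0.899, -842.878], [-0.026, 0.901, 0.433, 564.741], [0.0, 0.0, 0.0, 1.0]] dict_keys(['img', 'range_z', 'fovy', 'cx', 'cy', 'cam_to_world'])
top 47.46377851021221 253.11401206530942 198.18871406449384 [[-0.083, 0.974, -0.209, 260.857], [-0.997, -0.082, 0.013, -12.682], [-0.004, 0.21, 0.978, 1204.053], [0.0, 0.0, 0.0, 1.0]] dict_keys(['img', 'range_z', 'fovy', 'cx', 'cy', 'cam_to_world'])
wrist 61.766158428023196 256.4941585039241 192.25936956655624 [[0.293, 0.908, 0.301, 268.817], [-0.956, 0.278, 0.091, -598.116], [-0.001, -0.315, 0.949, 372.938], [0.0, 0.0, 0.0, 1.0]] dict_keys(['img', 'range_z', 'fovy', 'cx', 'cy', 'cam_to_world'])
```

View pics/side0.png

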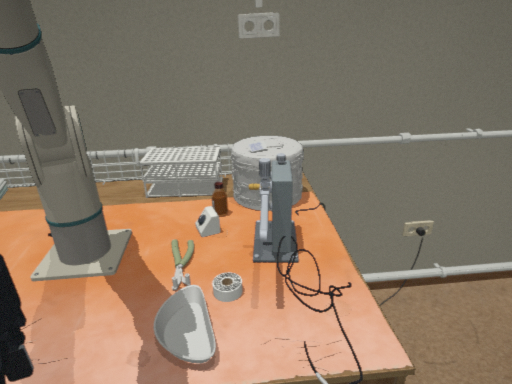

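View pics/top0.png

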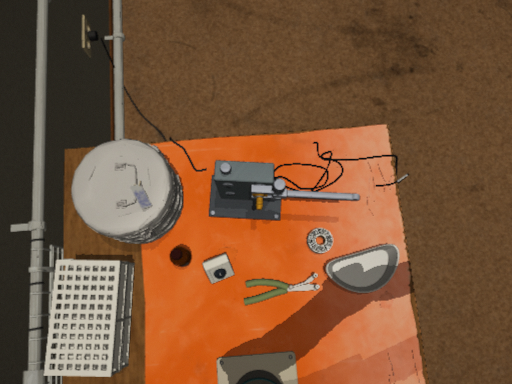

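Side view: block at (282,205), worm about (265,168), bleed screw (281,160). Top view: worm at (279,185), bleed screw (225,168), handle running right to (357,197).

Run:
```python
from h import *
d=dict(np.load('last_top.npz')); C=cloud(d)
np.set_printoptions(suppress=True,precision=1,linewidth=150)
for n,u,v in [('worm',279,185),('wormL',276,183),('wormR',282,188),('bleed',225,168),('h1',300,193),('h2',320,195),('h3',340,196),('hend',355,197),('block',240,178),('bottle',180,256),('roll',320,231),('hose',260,200)]: print(n,C[v,u])
s=dict(np.load('last_side.npz')); S=cloud(s)
for n,u,v in [('wormtop',265,162),('worm',265,170),('bleed',281,158),('handle',264,215),('block',283,180)]: print('side',n,S[v,u])
# clusters
for nm,C in(('top',C),('side',S)):
    P=C.reshape(-1,3)
    m=(P[:,2]>232)&(P[:,2]<330)&(P[:,0]>380)&(P[:,0]<700)&(abs(P[:,1])<300)
    Q=P[m]; 
    from scipy.cluster.hierarchy import fcluster,linkage
    L=fcluster(linkage(Q,'single'),8,'distance')
    for l in np.unique(L):
        q=Q[L==l]
        if len(q)>8: print(nm,len(q),'min',q.min(0),'max',q.max(0),'mean',q.mean(0))
    # handle
    m=(P[:,2]>185)&(P[:,2]<205)&(P[:,0]>380)&(P[:,0]<560)&(P[:,1]<-60)&(P[:,1]>-330);q=P[m];
    if len(q): print('handle',len(q),q.min(0),q.max(0),q.mean(0), np.polyfit(q[:,1],q[:,0],1))
def crop(n,x,y,w,h,k):
    i=cv2.imread(f'pics/{n}0.png')[y:y+h,x:x+w]; return cv2.resize(i,None,fx=k,fy=k,interpolation=cv2.INTER_CUBIC)
a=crop('top',205,150,170,80,4.7); b=crop('side',225,140,100,130,2.3)
c=cv2.resize(cv2.imread('pics/wrist0.png'),(368,276))
H=np.zeros((380+300,800,3),np.uint8)[:600+80]
H=np.zeros((600,800,3),np.uint8); a=cv2.resize(a,(640,300)); H[:300,:640]=a; H[300:300+b.shape[0],:230]=b; H[300:576,240:608]=c
cv2.imwrite('pics/m1.png',H)
```

```text
worm [484.2 -84.1 276.2]
wormL [489.4 -78.  275.5]
wormR [477. -90. 276.]
bleed [540.9  32.3 248.1]
h1 [ 479.5 -137.6  198.3]
h2 [ 470.6 -184.   198.9]
h3 [ 464.6 -231.   197.2]
hend [ 458.6 -264.9  200.9]
block [522.5   0.5 218.1]
bottle [363.6 166.5 108.7]
roll [ 406.5 -201.    31.9]
hose [471.5 -42.2 193.8]
side wormtop [486.7 -96.2 275.4]
side worm [486.5 -95.3 255.4]
side bleed [542.5  18.1 239.5]
side handle [ 470.3 -203.6  199. ]
side block [532.  -75.8 218.6]
top 103 min [530.6  18.8 232.3] max [554.   44.3 249.8] mean [542.   31.  243.3]
top 158 min [471.9 -98.2 236. ] max [498.  -71.7 281.6] mean [482.8 -84.6 270.8]
handle 613 [ 452.4 -276.   185.2] [507.5 -60.2 204.9] [ 471.2 -176.6  197.1] [  0.1 493.4]
side 63 min [533.1  18.1 232. ] max [554.9  40.8 246.8] mean [543.6  25.  241. ]
side 229 min [ 473.2 -100.9  232.4] max [499.4 -74.6 278.9] mean [485.7 -93.6 260.6]
handle 592 [ 453.7 -279.6  185. ] [554.  -60.1 205. ] [ 487.7 -159.1  197.2] [  0.3 535.8]
```

View pics/m1.png

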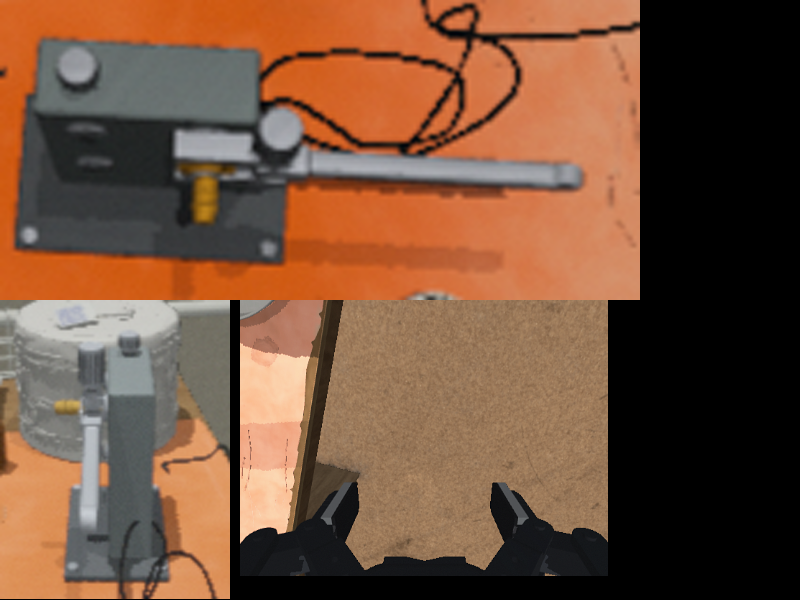

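```bash
cat >> h.py <<'E'
from scipy.spatial.transform import Rotation as Ro
np.set_printoptions(suppress=True,precision=2,linewidth=150)
def R(s): return Ro.from_euler('xyz',s['tool_rot']).as_matrix()
def go(target):
    s=read_state(); r=R(s); print('R cols',r.T.tolist()); print('eef',s['eef_pos'],'q',s['qpos'],'w',s['width'],'F',s['force'],'T',s['torque'],'t',s['clock'])
    print('tool shift to',target,r.T@(np.array(target)-s['eef_pos']))
E
python3 -c "
from h import *
go([485,-86,345])"
```

```text
R cols [[-0.0004403785987868187, 0.0013789717377722666, -0.9999989522512693], [0.29346705897210756, -0.955968090507081, -0.0014474911078485864], [-0.9559690849420559, -0.29346738893647484, 1.6305107892687284e-05]]
eef [ 190.63 -620.98  255.6 ] q [ 1.21  0.63  0.04  1.52 -0.03  1.   -0.02] w 85.49321723399358 F [-0.15 -0.16  0.06] T [ 0.   -0.05  0.03] t 0.15
tool shift to [485, -86, 345] [ -88.79 -425.16 -438.4 ]
```

Emit:
jog_arm([
  [[0, 0, 0], [-20, -20, -20], -1],
  [[0, 0, 0], [-15, -38, -40], -1],
  [[0, 0, 0], [-15, -38, -40], -1],
  [[0, 0, 0], [-10, -38, -40], -1],
  [[0, 0, 0], [-10, -38, -40], -1],
  [[0, 0, 0], [-10, -38, -40], -1],
  [[0, 0, 0], [-8, -38, -40], -1],
  [[0, 0, 0], [0, -38, -40], -1],
])

```text
clock: 1.15
eef_pos: [394.6, -258.5, 345.0]
tool_rot: [2.305, 1.569, -0.539]
force: [0.8, 0.1, -0.5]
width: 85.5
```

Emit:
jog_arm([
  [[0, 0, 0], [0, -40, -40], -1],
  [[0, 0, 0], [0, -40, -40], -1],
  [[0, 0, 0], [0, -35, -35], -1],
  [[0, 0, 0], [0, -20, -20], -1],
  [[-8, 0, 0], [0, 0, 0], -1],
  [[-10, 0, 0], [0, 0, 0], -1],
  [[-10, 0, 0], [0, 0, 0], -1],
  [[-10, 0, 0], [0, 0, 0], -1],
])

```text
clock: 2.15
eef_pos: [482.9, -91.3, 344.1]
tool_rot: [-0.947, 1.57, -3.121]
force: [0.0, -0.4, 0.4]
width: 85.3
```

Emit:
jog_arm([
  [[-10, 0, 0], [0, 0, 0], -1],
  [[-10, 0, 0], [0, 0, 0], -1],
  [[-5, 0, 0], [0, 0, 0], -1],
  [[0, 0, 0], [0, 0, 0], -1],
  [[0, 0, 0], [0, 0, 0], -1],
])

```text
clock: 2.78
eef_pos: [483.0, -91.4, 344.3]
tool_rot: [-1.378, 1.571, -3.124]
force: [-0.9, 0.1, 0.0]
width: 85.5
```

```bash
python3 -c "
from h import *
go([485.5,-86,262])
d=grab('wrist','w1.png');C=cloud(d);P=C.reshape(-1,3)
for lo,hi in((266,285),(240,266)):
  m=(P[:,2]>lo)&(P[:,2]<hi)&(np.hypot(P[:,0]-485,P[:,1]+86)<25);q=P[m]
  if len(q): print(len(q),q.min(0),q.max(0),q.mean(0),np.median(q,0))
"
```

```text
R cols [[-0.00012367796428025546, -2.185636447327166e-06, -0.999999992349492], [0.9847050014218097, -0.1742298637879747, -0.00012140550778072523], [-0.17422986218967945, -0.9847050089035023, 2.370060201109525e-05]]
eef [483.   -91.36 344.27] q [ 0.4   0.32 -0.37  1.82  0.13  1.03 -0.19] w 85.5332438769954 F [-0.87  0.09  0.04] T [0.03 0.04 0.05] t 2.775
tool shift to [485.5, -86, 262] [82.27  1.54 -5.71]
1487 [473.45 -98.1  266.04] [500.89 -71.78 279.72] [487.53 -83.54 276.72] [487.5  -83.22 277.71]
389 [473.79 -88.05 240.12] [500.82 -71.92 266.  ] [488.78 -75.27 254.  ] [488.95 -74.08 254.27]
```

View pics/w1.png

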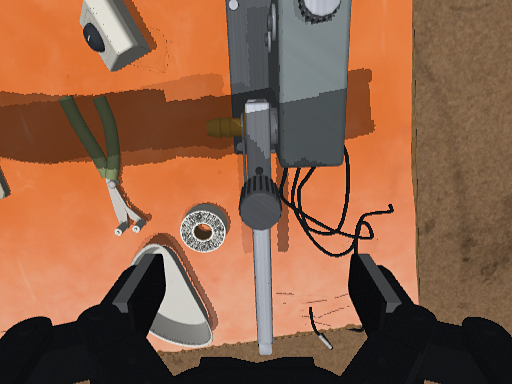

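Wrist view: worm top at (260,207), roughly centred between the fingers; bleed screw far off at (320,5). Descending.

Emit:
jog_arm([
  [[0, 0, 0], [20, 2.4, -6.4], -1],
  [[0, 0, 0], [30, 0, 0], -1],
  [[0, 0, 0], [25, 0, 0], -1],
  [[0, 0, 0], [7, 0, 0], -1],
  [[0, 0, 0], [0, 0, 0], -1],
  [[0, 0, 0], [0, 0, 0], -1],
])

```text
clock: 3.58
eef_pos: [487.3, -85.4, 263.3]
tool_rot: [1.596, 1.569, -0.148]
force: [0.3, -0.5, 0.1]
width: 85.1
```

Emit:
jog_arm([
  [[0, 0, 0], [0, 0, 0], 1],
  [[0, 0, 0], [0, 0, 0], 1],
  [[0, 0, 0], [0, 0, 0], 1],
  [[0, 0, 0], [0, 0, 0], 1],
  [[0, 0, 0], [0, 0, 0], 1],
  [[0, 0, 0], [0, 0, 0], 1],
])

```text
clock: 4.32
eef_pos: [486.3, -85.5, 262.6]
tool_rot: [-0.731, 1.57, -2.475]
force: [-2.0, -1.0, 6.0]
width: 24.7
```

```bash
python3 -c "
from h import *
go([486.5,-85.5,262])
grab('side','s2.png')
i=cv2.imread('pics/s2.png')[90:270,200:340];cv2.imwrite('pics/s2c.png',cv2.resize(i,None,fx=3.3,fy=3.3,interpolation=2))"
```

```text
R cols [[-0.00035716394988732914, -0.0002807730979988987, -0.9999998968001846], [0.9849657438719127, -0.17274950481403845, -0.000303290873240214], [-0.17274940183040344, -0.9849657505481962, 0.0003382517788101391]]
eef [486.3  -85.53 262.57] q [ 0.37  0.42 -0.35  1.93  0.19  0.83 -0.25] w 24.74830011607041 F [-1.95 -1.04  6.01] T [0.06 0.56 0.01] t 4.325
tool shift to [486.5, -85.5, 262] [ 0.57  0.19 -0.06]
```

View pics/s2c.png

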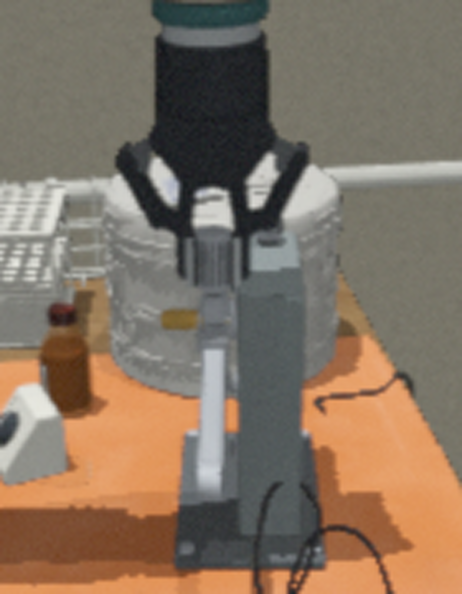

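The fingers hold the worm on both sides (crop about (212,255)), clear of the block. Rolling clockwise.

Emit:
jog_arm([
  [[4, 0, 0], [0, 0, 0], 1],
  [[6, 0, 0], [0, 0, 0], 1],
  [[6, 0, 0], [0, 0, 0], 1],
  [[6, 0, 0], [0, 0, 0], 1],
  [[6, 0, 0], [0, 0, 0], 1],
  [[6, 0, 0], [0, 0, 0], 1],
  [[6, 0, 0], [0, 0, 0], 1],
  [[5, 0, 0], [0, 0, 0], 1],
])

```text
clock: 5.38
eef_pos: [485.9, -85.3, 262.6]
tool_rot: [-0.626, 1.57, 3.124]
force: [-3.5, 0.1, 5.6]
width: 24.6
```

```bash
python3 -c "
from h import *
go([486.5,-85.5,262])"
```

```text
R cols [[-0.0012075562943609022, 2.07923185012171e-05, -0.9999992706874717], [0.5722043142933988, -0.8201107982520763, -0.0007080214426778975], [-0.820110214856404, -0.5722047519533734, 0.000978432502152092]]
eef [485.91 -85.3  262.56] q [ 0.22  0.4  -0.14  1.93  0.07  0.81 -0.92] w 24.62008942187073 F [-3.47  0.09  5.63] T [0.18 0.75 0.15] t 5.375
tool shift to [486.5, -85.5, 262] [ 0.56  0.5  -0.37]
```

Emit:
jog_arm([
  [[3, 0, 0], [0, 0, 0], 1],
  [[3, 0, 0], [0, 0, 0], 1],
  [[2, 0, 0], [0, 0, 0], 1],
  [[0, 0, 0], [0, 0, 0], 1],
])

```text
clock: 5.88
eef_pos: [485.9, -85.3, 262.6]
tool_rot: [-0.595, 1.57, 3.019]
force: [-4.2, 0.0, 7.4]
width: 24.3
```

```bash
python3 -c "
from h import *
go([486.5,-85.5,262])"
```

```text
R cols [[-0.0012375316513283698, 0.00015301307752227378, -0.9999992225509027], [0.4545355343945223, -0.8907283310062636, -0.000698795736908342], [-0.8907277454352132, -0.4545360457981237, 0.0010327546213942627]]
eef [485.89 -85.25 262.55] q [ 0.19  0.4  -0.1   1.93  0.05  0.81 -1.04] w 24.332462238895822 F [-4.18  0.01  7.44] T [ 0.2   0.77 -0.12] t 5.875
tool shift to [486.5, -85.5, 262] [ 0.55  0.5  -0.44]
```

Emit:
jog_arm([
  [[3, 0, 0], [0, 0, 0], 1],
  [[3, 0, 0], [0, 0, 0], 1],
  [[0, 0, 0], [0, 0, 0], 1],
])

```text
clock: 6.25
eef_pos: [485.8, -85.2, 262.5]
tool_rot: [-0.575, 1.569, 2.933]
force: [-3.5, 0.8, 6.4]
width: 24.9
```

```bash
python3 -c "
from h import *
go([486.5,-85.5,262])
grab('top','t3.png');s=read_state();print(s['torque'],s['force'])
d=grab('side','s3.png');s=read_state();print(s['torque'])"
```

```text
R cols [[-0.001349352479858179, 0.0002855548169389266, -0.9999990488527135], [0.358742525281338, -0.9334362523104158, -0.0007506180482199365], [-0.9334355788176567, -0.3587431969126833, 0.0011570938657096685]]
eef [485.85 -85.18 262.54] q [ 0.17  0.4  -0.07  1.93  0.04  0.81 -1.13] w 24.857739073316978 F [-3.49  0.76  6.43] T [ 0.29  0.7  -0.09] t 6.25
tool shift to [486.5, -85.5, 262] [ 0.54  0.53 -0.5 ]
[ 0.25  0.79 -0.13] [-3.01 -0.24  6.32]
[ 0.28  0.73 -0.09]
```

Emit:
jog_arm([
  [[2, 0, 0], [0, 0, 0], 1],
  [[2, 0, 0], [0, 0, 0], 1],
  [[0, 0, 0], [0, 0, 0], 1],
])

```text
clock: 6.72
eef_pos: [485.8, -85.1, 262.5]
tool_rot: [-0.374, 1.569, 3.065]
force: [-3.9, -0.3, 6.2]
width: 24.6
```

```bash
python3 -c "
from h import *
go([486.5,-85.5,262])
d=grab('wrist','w3.png');s=read_state();print(s['torque'])
i=cv2.imread('pics/w3.png');cv2.imwrite('pics/w3.png',i)"
```

```text
R cols [[-0.0014164236194719425, 0.00010800894424539687, -0.99999899103859], [0.29393626021080804, -0.9558248819598837, -0.0005195764221983257], [-0.955823973688364, -0.29393669958078106, 0.0013221051937461793]]
eef [485.83 -85.15 262.53] q [ 0.16  0.4  -0.06  1.93  0.03  0.81 -1.19] w 24.56870243897506 F [-3.9  -0.26  6.24] T [0.23 0.73 0.14] t 6.725
tool shift to [486.5, -85.5, 262] [ 0.53  0.53 -0.54]
[0.22 0.75 0.12]
```

View pics/w3.png

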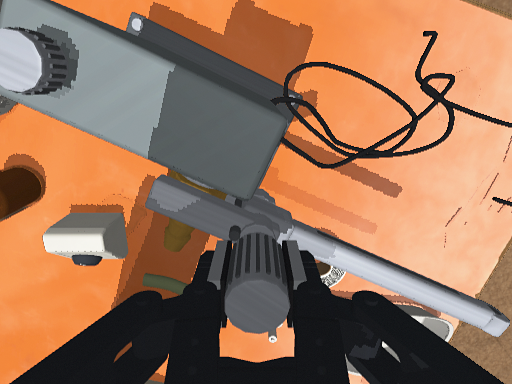

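Wrist view: the worm (258,280) is held between the pads; torque is still low. A little further to feel the stop.

Emit:
jog_arm([
  [[2, 0, 0], [0, 0, 0], 1],
  [[2, 0, 0], [0, 0, 0], 1],
  [[0, 0, 0], [0, 0, 0], 1],
])

```text
clock: 7.15
eef_pos: [485.8, -85.1, 262.5]
tool_rot: [-0.191, 1.569, -3.103]
force: [-4.2, -0.9, 6.9]
width: 24.8
```

```bash
python3 -c "
from h import *
go([486.5,-85.5,262])
d=grab('side','s4.png');s=read_state();print(s['torque'])
a,b=[cv2.resize(cv2.imread('pics/'+f)[145:225,240:300],None,fx=6.5,fy=6.5,interpolation=2) for f in('side0.png','s4.png')]
cv2.imwrite('pics/s4c.png',np.hstack([a,b]))"
```

```text
R cols [[-0.0014989097491566105, -5.71790805109218e-05, -0.9999988749994256], [0.22759467752755214, -0.9737559146266811, -0.0002854657343108885], [-0.9737548028280495, -0.2275948493707814, 0.001472585888122998]]
eef [485.81 -85.08 262.54] q [ 0.14  0.4  -0.04  1.94  0.02  0.81 -1.25] w 24.783092149482556 F [-4.21 -0.89  6.89] T [0.2  0.76 0.37] t 7.15
tool shift to [486.5, -85.5, 262] [ 0.54  0.57 -0.58]
[0.29 0.78 0.4 ]
```

View pics/s4c.png

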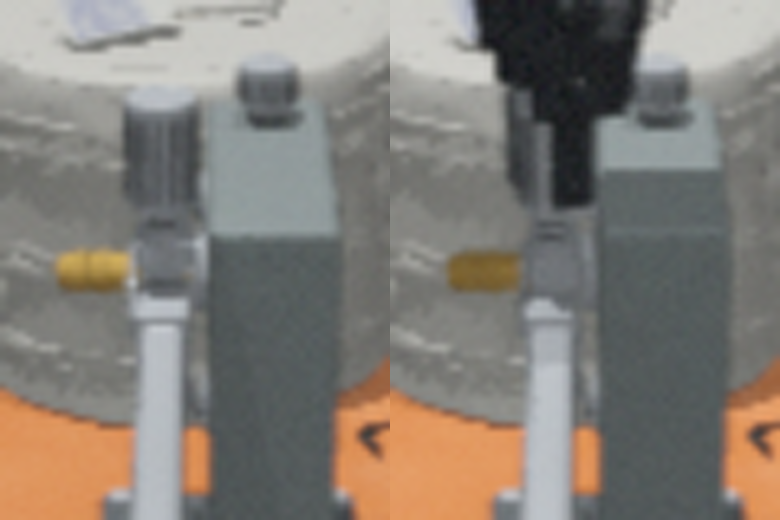

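Torque about z rose from about 0.1 to 0.4 N m with no visible slip, so the jaws are on the nut; the crop shows handle and nut unmoved. Releasing and lifting.

Emit:
jog_arm([
  [[0, 0, 0], [0, 0, 0], -1],
  [[0, 0, 0], [0, 0, 0], -1],
  [[0, 0, 0], [0, 0, 0], -1],
  [[0, 0, 0], [0, 0, 0], -1],
  [[0, 0, 0], [0, 0, 0], -1],
  [[0, 0, 0], [-20, 0, 0], -1],
  [[0, 0, 0], [-40, 0, 0], -1],
  [[0, 0, 0], [-20, 0, 0], -1],
])

```text
clock: 8.2
eef_pos: [487.3, -85.5, 344.2]
tool_rot: [2.797, 1.568, -0.116]
force: [0.1, -0.2, -0.4]
width: 85.2
```

Emit:
jog_arm([
  [[8, 0, 0], [0, 0, 0], -1],
  [[8, 0, 0], [0, 0, 0], -1],
  [[6, 0, 0], [0, 0, 0], -1],
  [[0, 0, 0], [0, 0, 0], -1],
])

```text
clock: 8.7
eef_pos: [486.5, -85.3, 342.3]
tool_rot: [1.888, 1.571, -1.408]
force: [0.5, -0.5, -0.5]
width: 85.3
```

```bash
python3 -c "
from h import *
d=grab('top','t5.png');P=cloud(d).reshape(-1,3)
for n in 'top','side','wrist':
  P=cloud(grab(n,n+'5.png')).reshape(-1,3)
  m=(P[:,2]>192)&(P[:,2]<206)&(P[:,0]>440)&(P[:,0]<485)&(P[:,1]<-120)&(P[:,1]>-300);q=P[m]
  if len(q)<20: continue
  a=np.polyfit(q[:,1],q[:,0],1);b=np.polyfit(q[:,1],q[:,2],1); print(n,len(q),q[:,1].min(),'line x at -226',np.polyval(a,-226),a[0],'z',np.polyval(b,-226),b[0])
go([464,-236,260])
w0=cv2.imread('pics/w1.png')[90:240,190:330];w5=cv2.imread('pics/wrist5.png')
cv2.imwrite('pics/c5.png',np.hstack([cv2.resize(w0,(400,429)),cv2.resize(w5,(400,300))[:429].copy() if 0 else cv2.copyMakeBorder(cv2.resize(w5,(400,300)),0,129,0,0,0)]))
"
```

```text
top 135 -276.583958038447 line x at -226 465.278354250433 0.1276853055591763 z 196.6248338872755 -0.04364469650692567
side 294 -280.6625471732109 line x at -226 467.02145436345916 0.132168781797657 z 197.90061120558644 0.003910461592642592
wrist 3194 -278.40167421024586 line x at -226 468.7903700615781 0.12670165010567655 z 198.02829493263417 -0.0011760304261644759
R cols [[-1.1249289285011812e-05, 4.5172136365012605e-05, -0.9999999989164658], [-0.15412074355511876, -0.988052020171874, -4.289867180834461e-05], [-0.9880520210391106, 0.1541207429055441, 1.8076846248069132e-05]]
eef [486.53 -85.39 342.3 ] q [ 0.08  0.31  0.04  1.82 -0.02  1.01 -1.59] w 85.34863103231204 F [ 0.16 -0.09  1.07] T [-0.01  0.03  0.04] t 8.9
tool shift to [464, -236, 260] [ 82.29 152.28  -0.95]
```

View pics/c5.png

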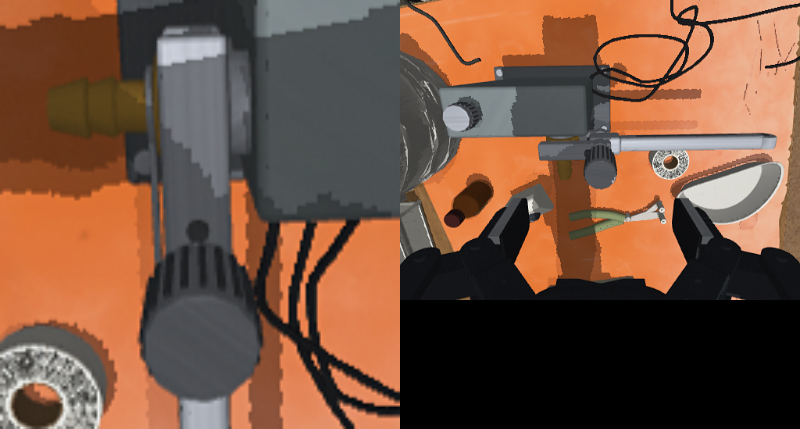

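Worm turned and handle still level (z≈198, line x≈467 at y=-226). Moving above the push point with the gripper shut.

Emit:
jog_arm([
  [[0, 0, 0], [0, 40, 0], 1],
  [[0, 0, 0], [0, 50, 0], 1],
  [[0, 0, 0], [0, 40, -3], 1],
  [[0, 0, 0], [20, 20, 0], 1],
  [[0, 0, 0], [40, 0, 0], 1],
  [[0, 0, 0], [27, 0, 0], 1],
  [[0, 0, 0], [0, 0, 0], 1],
  [[0, 0, 0], [0, 0, 0], 1],
])

```text
clock: 9.9
eef_pos: [466.9, -234.4, 256.3]
tool_rot: [2.908, 1.569, -0.389]
force: [-0.2, -0.0, 0.5]
width: -0.4
```

```bash
python3 -c "
from h import *
go([466.5,-234,224])
a=cv2.imread('pics/top5.png');grab('top','t6.png');grab('side','s6.png')
b=cv2.imread('pics/t6.png')[140:260,200:380];c=cv2.imread('pics/s6.png')[120:270,200:350]
cv2.imwrite('pics/c6.png',np.hstack([cv2.resize(b,(450,300)),cv2.resize(c,(300,300))]))"
```

```text
R cols [[0.0015928921790968288, -0.0006529883118328583, -0.9999985181492874], [-0.1550246855057044, -0.9879105163702127, 0.0003981570012267649], [-0.987909312426178, 0.15502382156109035, -0.001674864242854378]]
eef [ 466.93 -234.4   256.31] q [ 0.35  0.45  0.09  1.87 -0.05  0.82 -1.26] w -0.3784998107187245 F [-0.22 -0.05  0.51] T [-0.05 -0.03 -0.01] t 9.9
tool shift to [466.5, -234, 224] [32.31 -0.34  0.54]
```

View pics/c6.png

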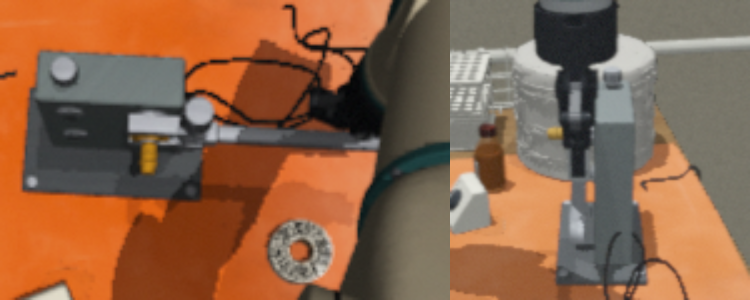

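Fingertips sit over the handle bar (side crop (578,165)). Pushing down in stages, following the arc.

Emit:
jog_arm([
  [[0, 0, 0], [18, 0, 0], 1],
  [[0, 0, 0], [10, 0, 0], 1],
  [[0, 0, 0], [8, 0, 0], 1],
  [[0, 0, 0], [8, 0, 0], 1],
  [[0, 0, 0], [8, -1, 0], 1],
  [[0, 0, 0], [8, -1, 0], 1],
  [[0, 0, 0], [8, -1, 0], 1],
  [[0, 0, 0], [0, 0, 0], 1],
])

```text
clock: 11.0
eef_pos: [466.4, -230.4, 186.5]
tool_rot: [-0.61, 1.569, 2.376]
force: [-0.2, 0.5, 0.1]
width: -0.1
```

```bash
cat > ang.py <<'E'
from h import *
def ang():
    go([466,-212,130])
    P=cloud(grab('side')).reshape(-1,3)
    n=np.array([.9918,-.128]); t=np.array([-.128,-.9918])
    r=P[:,:2]-[486.5,-85.5]; across=r@n; out=r@t+43
    m=(abs(across)<6)&(out>85)&(out<145)&(P[:,2]>60)&(P[:,2]<203)
    q=np.c_[out,P[:,2]][m]
    # upper edge: highest per bin
    b=[(o,np.percentile(q[abs(q[:,0]-o)<3][:,1],85)) for o in range(88,143,5) if (abs(q[:,0]-o)<3).sum()>3]
    b=np.array(b); print(len(q),b.T); print('angle deg',-np.degrees(np.arctan(np.polyfit(b[:,0],b[:,1],1)[0])))
ang()
E
python3 ang.py
```

```text
R cols [[-0.001191386620907225, 0.00114587328713954, -0.9999986337852315], [-0.15517419565171403, -0.9878866695953437, -0.0009471217787728192], [-0.987886405211532, 0.15517285526222063, 0.0013547649267791123]]
eef [ 466.44 -230.45  186.51] q [ 0.35  0.54  0.08  1.95 -0.07  0.65 -1.26] w -0.14124253105263196 F [-0.24  0.54  0.07] T [ 0.08  0.02 -0.04] t 11.0
tool shift to [466, -212, 130] [ 56.53 -18.1    3.22]
0 []Traceback (most recent call last):
  File "ang.py", line 12, in <module>
    ang()
    ~~~^^
  File "ang.py", line 11, in ang
    b=np.array(b); print(len(q),b.T); print('angle deg',-np.degrees(np.arctan(np.polyfit(b[:,0],b[:,1],1)[0])))
                                                                                         ~^^^^^
IndexError: too many indices for array: array is 1-dimensional, but 2 were indexed
```

```bash
python3 -c "
from h import *
grab('wrist','w7.png');grab('side','s7.png');
b=cv2.imread('pics/w7.png');c=cv2.imread('pics/s7.png')[120:270,200:350]
cv2.imwrite('pics/c7.png',np.hstack([cv2.resize(b,(400,300)),cv2.resize(c,(300,300))]))"
```

```text
(no output)
```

View pics/c7.png

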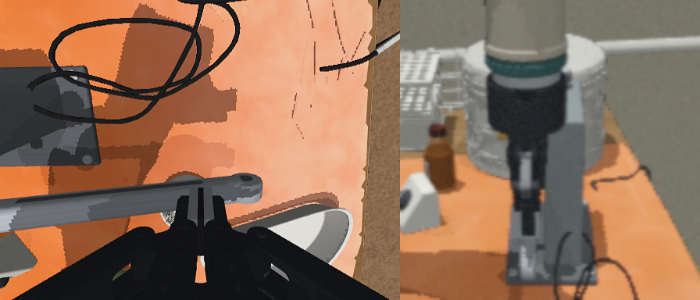

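Wrist view: fingertips (200,190) lie on the bar near its outer part; handle seems to have followed. Measure the slope from the wrist depth.

```bash
cat > ang.py <<'E'
from h import *
def ang(fresh=True,lo=95,hi=150,n_='wrist'):
    if fresh: go([466,-212,130])
    P=cloud(grab(n_) if fresh else dict(np.load(f'last_{n_}.npz'))).reshape(-1,3)
    n=np.array([.9918,-.128]); t=np.array([-.128,-.9918])
    r=P[:,:2]-[486.5,-85.5]; across=r@n; out=r@t+43
    m=(abs(across)<5)&(out>lo)&(out<hi)&(P[:,2]>70)&(P[:,2]<203)
    q=np.c_[out,P[:,2]][m]
    if len(q)<20: return print(n_,len(q))
    a=np.polyfit(*q.T,1); k=abs(q[:,1]-np.polyval(a,q[:,0]))<6; a=np.polyfit(*q[k].T,1)
    print(n_,len(q),k.sum(),'z at 100,140',np.polyval(a,[100,140]),'angle deg',-np.degrees(np.arctan(a[0])))
E
python3 -c "
from ang import *
ang(False); ang(False,60,140);ang(False,100,160)"
```

```text
wrist 2450 2450 z at 100,140 [178.26 169.95] angle deg 11.738236794229058
wrist 2958 2958 z at 100,140 [178.27 169.93] angle deg 11.773505823473359
wrist 2605 2605 z at 100,140 [178.26 169.95] angle deg 11.723145058291964
```

Emit:
jog_arm([
  [[0, 0, 0], [8, -1, 0], 1],
  [[0, 0, 0], [8, -2, 0], 1],
  [[0, 0, 0], [8, -2, 0], 1],
  [[0, 0, 0], [8, -2, 0], 1],
  [[0, 0, 0], [8, -3, 0], 1],
  [[0, 0, 0], [5, -2, 0], 1],
  [[0, 0, 0], [0, 0, 0], 1],
])

```text
clock: 12.02
eef_pos: [468.1, -219.0, 141.7]
tool_rot: [-0.152, 1.569, 2.834]
force: [-0.2, 0.9, -0.1]
width: 0.2
```

```bash
python3 -c "
from ang import *
ang()"
```

```text
R cols [[-0.0014109090490281072, 0.0004485744467241093, -0.99999890405771], [-0.15516019002405856, -0.9878892980262245, -0.00022422522487081098], [-0.9878883159382712, 0.1551597036160458, 0.001463422846416841]]
eef [ 468.05 -218.97  141.72] q [ 0.34  0.61  0.07  1.99 -0.07  0.54 -1.27] w 0.22280589964760783 F [-0.17  0.91 -0.12] T [ 0.08  0.01 -0.03] t 12.025
tool shift to [466, -212, 130] [11.73 -6.57  3.09]
wrist 3554 1617 z at 100,140 [151.01 132.24] angle deg 25.13742693101256
```

Emit:
jog_arm([
  [[0, 0, 0], [6, -3, 0], 1],
  [[0, 0, 0], [6, -3, 0], 1],
  [[0, 0, 0], [5, -2, 0], 1],
  [[0, 0, 0], [0, 0, 0], 1],
  [[0, 0, 0], [-15, 2, 0], 1],
  [[0, 0, 0], [-25, 10, 0], 1],
  [[0, 0, 0], [-50, 15, 0], 1],
  [[0, 0, 0], [-50, 0, 0], 1],
])

```text
clock: 13.08
eef_pos: [465.1, -239.3, 267.9]
tool_rot: [2.42, 1.57, -0.88]
force: [0.6, 0.1, 0.1]
width: 0.3
```

```bash
python3 -c "
from ang import *
ang(); ang(False,95,130); ang(True,100,200); ang(True,95,220,'side')
grab('wrist','w8.png');grab('side','s8.png');
b=cv2.imread('pics/w8.png');c=cv2.imread('pics/s8.png')[120:270,200:350]
cv2.imwrite('pics/c8.png',np.hstack([cv2.resize(b,(400,300)),cv2.resize(c,(300,300))]))"
```

```text
R cols [[0.0007682061448502447, -0.0009294190745741671, -0.9999992730194871], [-0.1574641670916828, -0.9875243800012464, 0.0007968596339280598], [-0.9875244027068097, 0.15746344046583446, -0.0009049724973633684]]
eef [ 465.13 -239.34  267.87] q [ 0.36  0.43  0.09  1.86 -0.05  0.85 -1.26] w 0.2803138008922227 F [0.56 0.12 0.15] T [ 0.02 -0.04 -0.  ] t 13.075
tool shift to [466, -212, 130] [137.85 -27.25   3.57]
wrist 853 853 z at 100,140 [138.83 113.97] angle deg 31.854490077846616
wrist 573 573 z at 100,140 [138.81 114.02] angle deg 31.795910921985488
R cols [[0.011350279072397398, -0.0050675042934244935, -0.9999227427982696], [-0.15704111475945443, -0.9875868085819581, 0.003222388867005016], [-0.9875268398580802, 0.1569924071894512, -0.012005192408911222]]
eef [ 468.41 -240.34  274.24] q [ 0.36  0.43  0.09  1.85 -0.05  0.86 -1.26] w 0.19060259493286671 F [ 1.82 -1.4   3.61] T [-0.06 -0.16  0.  ] t 13.125
tool shift to [466, -212, 130] [144.05 -28.08   8.57]
wrist 1274 1274 z at 100,140 [138.49 114.05] angle deg 31.427451709988716
R cols [[0.011137723859904984, -0.004824469372309112, -0.9999263350879883], [-0.1562051349402464, -0.9877200013618213, 0.003025678122836259], [-0.987661838346263, 0.15615992893530417, -0.011754559515389547]]
eef [ 468.52 -239.9   271.65] q [ 0.36  0.43  0.09  1.85 -0.05  0.85 -1.26] w 0.011309573771379379 F [ 0.74 -0.66 -0.75] T [ 0.   -0.08 -0.02] t 13.175
tool shift to [466, -212, 130] [141.47 -27.59   8.51]
side 273 273 z at 100,140 [138.01 113.72] angle deg 31.269449664446636
```

View pics/c8.png

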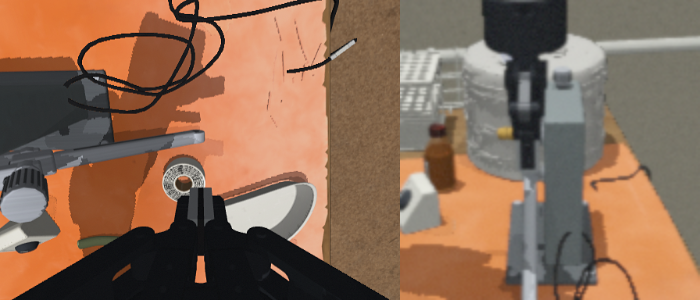

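The handle reads about 31.5° down from both wrist and side depth, and the gripper is clear of it. I'll let it settle for a moment, then hand in.

Emit:
jog_arm([
  [[0, 0, 0], [-20, 0, 0], 1],
  [[0, 0, 0], [0, 0, 0], 1],
  [[0, 0, 0], [0, 0, 0], 1],
  [[0, 0, 0], [0, 0, 0], 1],
])

```text
clock: 13.82
eef_pos: [465.1, -237.7, 284.2]
tool_rot: [-0.263, 1.569, 2.723]
force: [-0.6, -0.5, -0.7]
width: -0.1
```

```bash
python3 -c "
from ang import *
ang(True,95,160); print(np.abs(read_state()['qd']).max()); print(finish_job())"
```

```text
R cols [[-0.0019012282403868788, 0.0008455042276929725, -0.9999978352245459], [-0.15529253646370686, -0.9878683801585323, -0.0005400015049641382], [-0.9878666982188667, 0.1552911736241247, 0.0020094637582519256]]
eef [ 465.06 -237.7   284.24] q [ 0.35  0.41  0.09  1.84 -0.05  0.9  -1.26] w -0.12382917681758789 F [-0.57 -0.54 -0.68] T [-0.02 -0.   -0.01] t 13.825
tool shift to [466, -212, 130] [154.26 -25.45   2.75]
wrist 882 882 z at 100,140 [138.8  113.95] angle deg 31.845303806479638
0.006200936796646702
the job is handed in; nothing more can be done
None
```

I rolled the worm shut on the nut, pushed the handle down to about 31.8°, and handed the job in at about 14 s. `finish_job()` gives no verdict, so I can't confirm a pass.

- **Worm:** I pinched it and rolled it about 67° clockwise. The resisting torque then rose from about 0.1 to 0.4 N m, which I took as the jaws closing on the nut.
- **Handle:** It was still level after the worm was rolled. I then pushed it down in stages with the gripper shut. The last checks gave 31.3–31.9° (about 0.55 rad) from the side and wrist depth.
- **At hand-in:** The arm was lifted clear and at rest, with wrist force near zero.
- **Bystanders:** The arm went nowhere near the bleed screw, bottle or label roll, and they look undisturbed in the last pictures. I did not measure their positions again.

**Not checked directly:**
- The nut's own angle is hidden behind the wrench head. I inferred it from the handle angle and the torque rise.
- Force readings between pushes were about zero, so they neither confirm nor rule out that the jaws carried the nut.
- One mid-push slope reading (25°) included some stray points, and I did not rely on it.

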